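# Tap a gearbox cover straight onto the centre line of a floating test platen

### The job

The gearbox side cover lies askew on the floating platen of the leak-test rig. With gentle sideways taps of the fingertips on its long sides, from one side and then the other as needed, bring it straight and centred over the platen's scribed centre line, and leave it resting there with the platen floating free. Only tap it at its sides, never grip it or press on its top, and leave the other things on the bench alone.

Things in the scene. Friction and masses are not known exactly. Their poses are not given: they have to be found in the camera images.
- cover_mid (a point): Gearbox side cover: a loose plain cast-aluminium block, 160 mm long (its x), 104 wide (y), 36 high (z, up), 0.4 to 0.85 kg, flat upright sides, too wide to grip; a low rib (3 mm) runs along the middle of its top, along x. This point: its centre, 18 mm above the platen. It begins turned 0.15 to 0.32 rad anticlockwise from the line, so its two ends must go opposite ways. Tap at half its height or lower.
- platen_mark (a point): Middle of the scribed black centre line on the top of the platen, a white plate 250 mm long (x, along the line), 210 wide (y, across), its top 50 mm above the bench; z up. Moves with the platen. The cover's rib must come to lie over this line, straight. Lengthwise place matters little: the cover begins within 4 mm of the middle and should stay within 15 mm.
- platen (a joint): Sideways float of the platen on rubber mounts, m along its y; 0 at rest, stops at -0.03 and 0.03; springs back with 260 N/m, settling in 0.5 s. A pushed cover first carries the platen along, slips on it only once the push beats the hidden friction (some 1 to 6 N), and is carried back by what the mounts gave (some 3 to 20 mm) when let go.
- rig: The rig's fixed grey base under the platen, 280 mm (x) by 240 mm (y), 20 mm high, with a small round gauge at its +x end. Origin: centre of its underside, below the platen's middle; its x is the direction of the centre line.
- gear: Bystander: small dark steel gear, 66 mm across, 26 mm high, on the bench beside the rig (to its +y side). Origin: centre of its underside. Leave alone.
- wrench: Bystander: steel wrench lying flat on the bench on the rig's -y side. Leave alone.
- bearing_box: Bystander: closed cardboard box 75 x 75 x 35 mm, on the bench at the rig's +y side. Origin: centre of its underside. Leave alone.
- oil_jug: Bystander: red plastic oil jug, 130 x 190 mm, 263 mm high, 4.6 kg, farther to the left (+y). Origin: centre of its underside. Leave alone.
Things that resemble listed ones, but are neither listed nor needed, are in the scene too. Of the things that look like the part that bears cover_mid, the largest one is meant.

How it is judged:
At the end, for the whole second after the job is handed in: The cover lies flat on the platen, its centre within 3 mm of the scribed centre line (and within 15 mm of its middle, lengthwise), its length within 0.05 rad of the line, at rest, with the platen back within 2 mm of its free rest position (y of cover_mid in the frame of platen_mark between -0.003 and 0.003 m and x of cover_mid in the frame of platen_mark between -0.015 and 0.015 m and z of cover_mid in the frame of platen_mark between 0.015 and 0.021 m and angle between the x axis of cover_mid and the x axis of platen_mark, either way round below 0.05 rad and angle between cover_mid's own z axis and vertical below 0.03 rad and linear speed of cover below 0.01 m/s and value of joint platen between -0.002 and 0.002 m); the robot touches nothing.
It fails at once if the cover is struck or pushed hard (over 15 N) (contact force between the fingers and cover above 15 N).
It fails at once if the cover is pressed on or dragged by its top (contact force between the fingers and cover above 0.5 N and z of the grasp point in the frame of cover_mid above 0.029 m).
It fails at once if the cover is lifted or tipped (z of cover_mid in the frame of platen_mark above 0.026 m or angle between cover_mid's own z axis and vertical above 0.12 rad).
It fails at once if a bystander is disturbed (distance of any of gear, wrench, bearing_box, oil_jug from where it was at the start of the episode above 0.01 m).
It also fails if it takes over 64 s, if anything falls off the work surface, if the arm or the gripper's body presses on something with over 40 N, if the wrist force passes 120 N, or if a joint passes its speed limit or range.

### The arm

A 6-joint arm with a two-finger parallel gripper is mounted at the origin on the work surface. World frame = base frame: x ahead of the robot, y to its left, z up, the work surface at z = 0. Lengths are in m, angles in rad, forces in N, time in s.
With the tool pointing down it reaches from about 0.425 to 0.95 m from the base axis. Payload 14.7 kg.
Tool frame: the origin (TCP) lies midway between the tips of the shut fingers; the grasp point (between the pads) lies 19 mm behind it; z points along the fingers, y is the line along which they close (so a half turn about z gives the same grasp; the last joint's range is limited). The gripper opens to 85 mm and grips with 20 to 120 N. Pads are 22 mm wide; open, the fingers measure 114 mm over their backs; the gripper's body (76 mm by 85 mm) begins 54 mm behind the grasp point. The pads swing forward as they close: fully open they stand 13 mm farther back than shut.
Start: joints at [1.131, 0.48, 1.596, -0, 1.065, -0.047], TCP at [0.249, 0.601, 0.231] pointing down, gripper open.
Joint ranges: [-2.75, 2.75], [-0.82, 2.05], [0.23, 2.67], [-1.56, 4.7], [0.09, 2.69], [-2.92, 2.92]. Speed limits (rad/s): [1.89, 1.89, 2.39, 3.01, 3.01, 3.01].

### API

Orientations are given as a unit quaternion [w, x, y, z].
In Python, from bench import monitor, imaging, manip gives the robot as it stands.
- The arm moves only by the tool apply_moves, never from a script. Its arguments are lists of equal length, an entry for each row: "translation": the shift along the tool's x, y, z in m, a list of three; "turn": the turn, a rotation vector about the tool's x, y, z in degrees, a list of three. In form: {"translation": [[x, y, z], ...], "turn": [[ax, ay, az], ...]}. A call has exactly 5 rows; each row is the pose to reach, as a shift and turn from the pose commanded when the call began, along the tool's axes at that moment; what a row does not reach only later rows make up. A row lasts 1/8 s, in which the tool goes at most 62.5 mm and 10.7 degrees, less where a joint would pass 70% of its speed; a pose out of reach is approached as far as the arm can. A call with a gripper value outside its range is refused whole. "gripper" is the opening in per cent of the stroke, from 0 (shut) to 100 (fully open), set as the call begins (left out, the last holds). The fingers move at their own pace and stop on an object; "squeeze" is the grip in N (left out, the last holds). Time passes only in rows, so rows that repeat a pose let the fingers close, or fill a call up. It gives the time, the measured TCP pose, the force, the opening and the grip force at its end, in the units of the state.
- monitor.get_obs(): the state, without advancing time (a new reading comes with each control period).
- imaging.camera(name): name is "scene" or "top" or "wrist"; returns a dict with "pixels" (400x640x3 uint8, blue, green, red), "fx", "fy", "cx", "cy" (pixels), "R" (3x3) and "t" (3): a world point X has camera coordinates R X + t. Camera axes: x right, y down, z forward; pixel columns grow to the right and rows downward; lengths in m; the calibration is good to about 2 mm. A picture is of the moment at which its call begins. There is no depth.
- manip.job_done(): hands the job in; it is judged then, once.
The state is a dict: "time_s": time; "q": joint angles; "qvel": joint speeds; "joint_torque": joint torques, N m; "tcp_pos": TCP position; "tool_rot": TCP orientation; "force": force on the tool from outside, world axes, zero at the start; "moment": the same for the moment, N m; "width": opening from 0.0 (shut) to 1.0 (fully open); "finger_force": force on a finger pad.
Only numpy, scipy, OpenCV 4.12 (cv2) and the standard library are available. Lean on these libraries where they do the work, as an engineer would, in place of code of your own. Each camera call takes 0.05 s, during which the arm holds its last target. There are 200 camera calls.

## Working session

There is one attempt and no reset: what is moved stays moved. The work goes in short steps, Python scripts to look and compute and a tool call to move; the robot and the scene stay as the last step left them, time stands still between calls to the robot, and variables do not carry over. Pictures are saved under pics/ and viewed, at most 10 in all, crops included, and the job is handed in when it is done.

Besides the shell and the picture viewer there is one more tool, called after "Request:" as name(argument=value, ...), one argument or row to a line, values as JSON. apply_moves: Moves the arm, as the interface text tells. Its arguments: {"type":"object","properties":{"translation":{"type":"array"},"turn":{"type":"array"},"gripper":{"type":"number"},"squeeze":{"type":"number"}},"required":["translation","turn"]}

```bash
mkdir -p pics; python3 - <<'E'
from bench import monitor, imaging
import cv2,numpy as np
o=monitor.get_obs(); print({k:np.round(v,4) for k,v in o.items()})
for n in("top","scene"):
    c=imaging.camera(n); cv2.imwrite(f"pics/{n}0.png",c["pixels"]); print(n,c["fx"],c["cx"],c["cy"],np.round(c["R"],3).tolist(),np.round(c["t"],3))
E
```

```text
{'time_s': np.float64(0.0), 'q': array([ 1.1314,  0.4809,  1.5968,  0.    ,  1.0651, -0.0466]), 'qvel': array([ 0.0012,  0.0017, -0.0031, -0.0003,  0.0026, -0.0015]), 'joint_torque': array([ 1.40000e-03, -9.50659e+01, -4.30196e+01,  1.00000e-04,
        1.23000e-02,  0.00000e+00]), 'tcp_pos': array([0.2486, 0.6002, 0.2307]), 'tool_rot': array([-1.000e-04,  1.951e-01,  9.808e-01, -6.000e-04]), 'force': array([-0.2538, -0.3111, -0.0997]), 'moment': array([-0.0065,  0.0178,  0.0054]), 'finger_force': np.float64(0.0), 'width': np.float64(1.0009)}
top 449.2986283983963 322.5909969824246 194.87652061160492 [[-0.019, -1.0, 0.016], [-0.992, 0.017, -0.128], [0.127, -0.018, -0.992]] [0.203 0.624 1.448]
scene 430.26183697849206 315.84127726387436 200.45788907010126 [[0.723, 0.691, 0.02], [0.432, -0.429, -0.793], [-0.539, 0.582, -0.609]] [-0.596 -0.137  1.513]
```

View pics/top0.png

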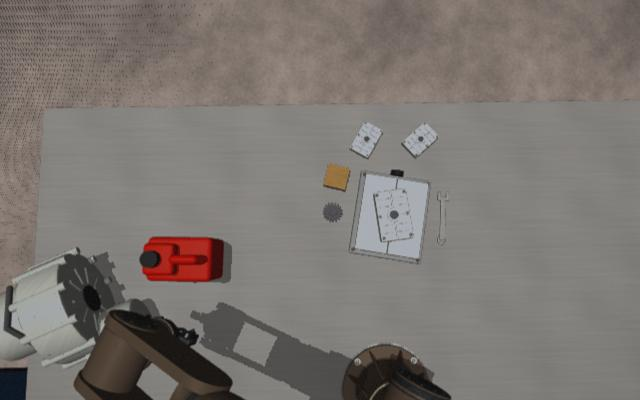

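View pics/scene0.png

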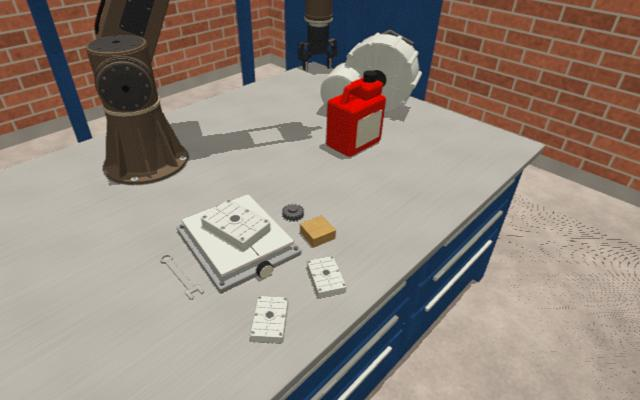

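The things that look like covers are at top-view pixels (393,214) on the platen, and (367,140) and (420,140) on the bench. The one on the platen is the largest and the only one lying askew on the plate, so it is the one meant. I'll confirm with a crop and take rough positions.

```bash
cat > h.py <<'E'
from bench import monitor, imaging
import cv2,numpy as np
def ray(c,uv,z):
    uv=np.atleast_2d(np.asarray(uv,float)); R=np.array(c["R"]);t=np.array(c["t"])
    d=np.c_[(uv[:,0]-c["cx"])/c["fx"],(uv[:,1]-c["cy"])/c["fy"],np.ones(len(uv))]@R
    o=-R.T@t; return o+d*((z-o[2])/d[:,2])[:,None]
def proj(c,X):
    p=np.atleast_2d(X)@np.array(c["R"]).T+np.array(c["t"]); return np.c_[p[:,0]/p[:,2]*c["fx"]+c["cx"],p[:,1]/p[:,2]*c["fy"]+c["cy"]]
E
python3 - <<'E'
from h import *
c=imaging.camera("top"); p=c["pixels"]
cv2.imwrite("pics/crop1.png",cv2.resize(p[115:270,320:460],None,fx=3.8,fy=3.8,interpolation=cv2.INTER_CUBIC))
print("rig corners z.02",ray(c,[(363,171),(430,181),(419,263),(349,252)],.02).round(3).tolist())
print("cover top",ray(c,[(375,191),(406,187),(414,237),(384,242)],.086).round(3).tolist())
print("line",ray(c,[(397,178),(387,254)],.05).round(3).tolist())
print("gear,box,wrench",ray(c,[(333,212),(337,177),(444,193),(440,243)],.02).round(3).tolist())
E
```

```text
rig corners z.02 [[0.709, 0.053, 0.02], [0.671, -0.172, 0.02], [0.398, -0.122, 0.02], [0.438, 0.108, 0.02]]
cover top [[0.631, 0.024, 0.086], [0.642, -0.077, 0.086], [0.482, -0.095, 0.086], [0.468, 0.001, 0.086]]
line [[0.678, -0.055, 0.05], [0.43, -0.013, 0.05]]
gear,box,wrench [[0.572, 0.157, 0.02], [0.69, 0.141, 0.02], [0.629, -0.218, 0.02], [0.462, -0.195, 0.02]]
```

View pics/crop1.png

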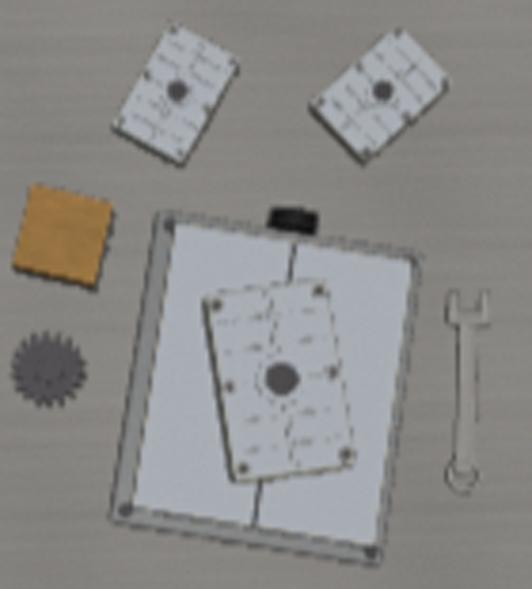

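The crop confirms it. The block on the platen is the largest of the three and is turned about 0.29 rad anticlockwise from the line. Its centre is near (0.556,-0.037), and the rig yaw is about -0.168 rad. First I go up, clear of the jug, shut the fingers and align the yaw with the rig.

Request:
apply_moves(
  translation=[
    [0, 0, -0.06],
    [0, 0, -0.12],
    [0, 0, -0.18],
    [0, 0, -0.2],
    [0, 0, -0.2],
  ],
  turn=[
    [0, 0, 0],
    [0, 0, -5],
    [0, 0, -12.9],
    [0, 0, -12.9],
    [0, 0, -12.9],
  ],
  gripper=0,
)

```text
time_s: 0.78
tcp_pos: [0.249, 0.6009, 0.4328]
tool_rot: [0.0, 0.084, 0.996, 0.001]
force: [0.9, -0.1, -1.2]
width: 0.007
finger_force: 0.0
```

Request:
apply_moves(
  translation=[
    [-0.044, -0.044, 0],
    [-0.088, -0.088, 0],
    [-0.132, -0.132, 0],
    [-0.176, -0.176, 0],
    [-0.22, -0.22, 0],
  ],
  turn=[
    [0, 0, 0],
    [0, 0, 0],
    [0, 0, 0],
    [0, 0, 0],
    [0, 0, 0],
  ],
)

```text
time_s: 1.4
tcp_pos: [0.4293, 0.3448, 0.4295]
tool_rot: [-0.001, 0.084, 0.996, -0.001]
force: [0.6, 0.9, -0.7]
width: -0.001
finger_force: 0.0
```

Request:
apply_moves(
  translation=[
    [-0.044, -0.044, 0],
    [-0.088, -0.088, 0],
    [-0.132, -0.132, 0],
    [-0.176, -0.176, 0],
    [-0.22, -0.22, 0],
  ],
  turn=[
    [0, 0, 0],
    [0, 0, 0],
    [0, 0, 0],
    [0, 0, 0],
    [0, 0, 0],
  ],
)

```text
time_s: 2.02
tcp_pos: [0.6095, 0.0913, 0.4293]
tool_rot: [-0.001, 0.084, 0.996, -0.0]
force: [0.9, 0.2, -0.8]
width: -0.001
finger_force: 0.0
```

```bash
python3 - <<'E'
from h import *
o=monitor.get_obs(); print({k:np.round(o[k],4) for k in("time_s","tcp_pos","tool_rot","width","force")})
c=imaging.camera("wrist"); cv2.imwrite("pics/w1.png",c["pixels"]); print(c["fx"],(-np.array(c["R"]).T@c["t"]).round(3),np.round(c["R"],3).tolist())
E
```

```text
{'time_s': np.float64(2.025), 'tcp_pos': array([0.6095, 0.0913, 0.4293]), 'tool_rot': array([-1.300e-03,  8.390e-02,  9.965e-01, -2.000e-04]), 'width': np.float64(-0.0014), 'force': array([ 0.9445,  0.2438, -0.787 ])}
322.0886206691686 [0.527 0.106 0.572] [[0.167, 0.986, 0.001], [0.933, -0.158, 0.325], [0.32, -0.053, -0.946]]
```

View pics/w1.png

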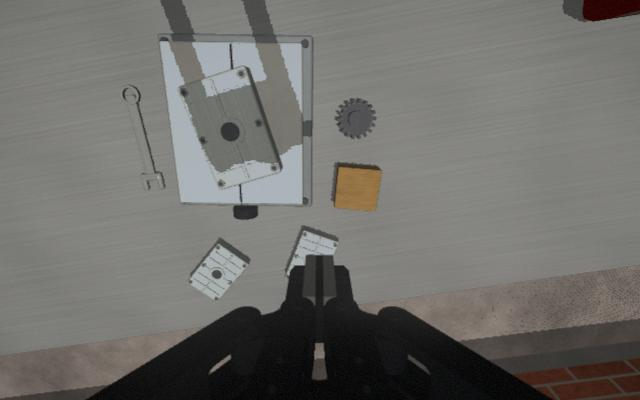

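The wrist view shows the cover with its dark hub disc at (230,131). Its bolts are at about (184,92), (241,73), (277,168) and (221,184). The scribed line is visible at (231,50) and (240,195). Next I'll detect these in code.

```bash
cat > meas.py <<'E'
from h import *
import sys
RA=-0.168
def blobs(g,k,T):
    bh=cv2.morphologyEx(g,cv2.MORPH_BLACKHAT,cv2.getStructuringElement(cv2.MORPH_ELLIPSE,(k,k)))
    return (bh>T).astype(np.uint8),bh
def run(cam="wrist",k=25,T=25,zt=.086,dbg=None):
    c=imaging.camera(cam); g=cv2.cvtColor(c["pixels"],cv2.COLOR_BGR2GRAY)
    m,bh=blobs(g,k,T)
    n,_,st,ce=cv2.connectedComponentsWithStats(m)
    if dbg: cv2.imwrite(dbg,np.hstack([g,m*255]))
    O=np.array([.556,-.035]); rx=np.array([np.cos(RA),np.sin(RA)]); ry=np.array([-rx[1],rx[0]])
    for i in range(1,n):
        if st[i,4]<6: continue
        for z,l in((zt,"top"),(.05,"plt")):
            P=ray(c,ce[i],z)[0,:2]-O; q=np.array([P@rx,P@ry])
            if abs(q[0])<.15 and abs(q[1])<.14: print(l,ce[i].round(1),st[i,2:].tolist(),(q*1000).round(1))
    return c,g
if __name__=="__main__": run(dbg=sys.argv[1] if len(sys.argv)>1 else None)
E
python3 meas.py
```

```text
top [181.7  20.8] [74, 39, 960] [-140.4  -54.6]
plt [181.7  20.8] [74, 39, 960] [-147.3  -68.3]
top [260.7  19.9] [42, 40, 881] [-141.1   50.7]
plt [260.7  19.9] [42, 40, 881] [-148.    44.9]
top [297.1  31.6] [37, 3, 71] [-127.1   98.9]
plt [297.1  31.6] [37, 3, 71] [-133.    96.6]
top [308.6  39.2] [8, 9, 60] [-117.9  114.2]
plt [308.6  39.2] [8, 9, 60] [-123.1  113.1]
top [313.4 122.5] [11, 168, 399] [ -8.2 119.8]
plt [313.4 122.5] [11, 168, 399] [ -5.3 119.1]
top [190.7  71.2] [45, 68, 1233] [-78.3 -50.8]
plt [190.7  71.2] [45, 68, 1233] [-80.5 -64.2]
top [260.9 104.8] [61, 131, 768] [-33.3  44.4]
plt [260.9 104.8] [61, 131, 768] [-32.2  38.1]
top [273.8  59.8] [34, 39, 672] [-92.5  65.9]
plt [273.8  59.8] [34, 39, 672] [-95.7  61.2]
top [150.8 135.1] [38, 104, 291] [   9.4 -121.8]
top [138.  93.] [3, 5, 11] [ -49.7 -129.8]
top [233.6 128.2] [20, 20, 298] [-0.4  2.1]
plt [233.6 128.2] [20, 20, 298] [ 3.1 -7.3]
top [206.  136.8] [7, 8, 39] [ 12. -40.]
plt [206.  136.8] [7, 8, 39] [ 16.5 -52.6]
top [307. 163.] [1, 13, 13] [ 51.8 109.5]
plt [307. 163.] [1, 13, 13] [ 59.2 108.1]
top 
[... 419 characters left out ...]
8.1]
plt [261.  175.4] [7, 2, 7] [79.9 31.4]
top [307. 183.] [1, 19, 19] [ 83.3 109.1]
plt [307. 183.] [1, 19, 19] [ 93.1 107.6]
top [224.  180.3] [11, 8, 59] [ 78.7 -19.8]
plt [224.  180.3] [11, 8, 59] [ 88.1 -30.8]
top [243.7 187.2] [26, 23, 85] [90.   9.9]
plt [243.7 187.2] [26, 23, 85] [100.2   1. ]
top [151.6 182.1] [4, 10, 27] [  81.4 -133. ]
top [309. 199.] [8, 10, 50] [109.5 111.9]
plt [309. 199.] [8, 10, 50] [121.2 110.6]
top [189.1 201.7] [8, 2, 11] [113.7 -78.9]
plt [189.1 201.7] [8, 2, 11] [125.7 -94.3]
top [248.5 209. ] [26, 16, 363] [126.2  14.8]
plt [248.5 209. ] [26, 16, 363] [139.1   6.3]
top [276.5 203. ] [12, 1, 12] [116.1  60.1]
plt [276.5 203. ] [12, 1, 12] [128.3  54.9]
```

Request:
apply_moves(
  translation=[
    [-0.006, -0.004, 0.055],
    [-0.012, -0.008, 0.11],
    [-0.018, -0.013, 0.165],
    [-0.018, -0.013, 0.21],
    [-0.018, -0.013, 0.23],
  ],
  turn=[
    [0, 0, 0],
    [0, 0, 0],
    [0, 0, 0],
    [0, 0, 0],
    [0, 0, 0],
  ],
)

```text
time_s: 2.75
tcp_pos: [0.6219, 0.0773, 0.1967]
tool_rot: [-0.003, 0.084, 0.996, -0.0]
force: [-0.4, 0.4, 1.2]
width: 0.0
finger_force: 0.0
```

```bash
python3 - <<'E'
from h import *
c=imaging.camera("wrist"); c=imaging.camera("wrist"); cv2.imwrite("pics/w2.png",c["pixels"]); np.savez("w2.npz",**c); print((-np.array(c["R"]).T@c["t"]).round(3))
E
```

```text
[0.539 0.092 0.338]
```

View pics/w2.png

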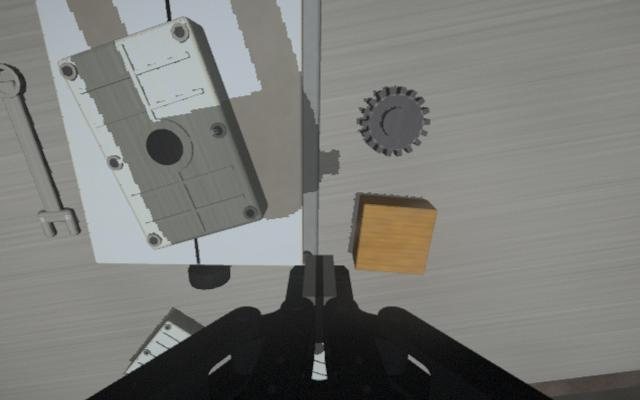

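The wrist view from near shows the cover clearly. The hub is at (167,147), the corner bolts at (69,71), (180,32), (249,212) and (154,240), and the line stubs at (168,10) and (198,250).

```bash
cat > meas.py <<'E'
from h import *
import sys, itertools
O=np.array([.556,-.035]); RA=-.168
rx=np.array([np.cos(RA),np.sin(RA)]); ry=np.array([-rx[1],rx[0]])
def rig(P): P=np.atleast_2d(P)[:,:2]-O; return np.c_[P@rx,P@ry]*1000
def line(c,g):
    """scribed line: darkest across-profile near both platen ends; returns y offset, slope (rig mm)"""
    pts=[]
    for x in np.r_[-122:-72:2,72:122:2]/1000:
        y=np.arange(-25,25,.5)/1000
        W=O+x*rx+y[:,None]*ry; uv=proj(c,np.c_[W,np.full(len(y),.05)]).astype(np.float32)
        if uv.min()<2 or (uv[:,0]>637).any() or (uv[:,1]>397).any(): continue
        v=cv2.remap(g,uv[:,0:1],uv[:,1:2],cv2.INTER_LINEAR).ravel().astype(float)
        d=np.minimum(np.r_[[255]*8,v[:-8]],np.r_[v[8:],[255]*8])-v; d[:8]=d[-8:]=0
        w=np.clip(d-.5*d.max(),0,None)
        if d.max()>45 and np.ptp(y[w>0])<.006: pts.append((x*1000,(w@y)/w.sum()*1000))
    pts=np.array(pts)
    for _ in range(4):
        p=np.polyfit(pts[:,0],pts[:,1],1); r=abs(np.polyval(p,pts[:,0])-pts[:,1]); pts=pts[r<max(1.,2*np.median(r))]
    return p,pts
def cover(c,g):
    """corner bolts: round dark blobs on the top plane forming the ~ (2a x 2b) rectangle"""
    cand=[]
    for k,T in((13,25),(13,40),(17,60),(9,20),(17,35)):
        bh=cv2.morphologyEx(g,cv2.MORPH_BLACKHAT,cv2.getStructuringElement(cv2.MORPH_ELLIPSE,(k,k)))
        n,_,st,ce=cv2.connectedComponentsWithStats((bh>T).astype(np.uint8))
        for i in range(1,n):
            w,h,a=st[i,2:]
            if 8<=a<=350 and .5<w/h<2 and a>.35*w*h and max(w,h)<24:
                q=rig(ray(c,ce[i],.086))[0]
                if abs(q[0])<100 and abs(q[1])<85: cand.append(q)
    return np.array(cand)
def shot(cam="wrist"):
    imaging.camera(cam); c=imaging.camera(cam); return c,cv2.cvtColor(c["pixels"],cv2.COLOR_BGR2GRAY)
E
python3 - <<'E'
from meas import *
c=dict(np.load("w2.npz")); g=cv2.cvtColor(c["pixels"],cv2.COLOR_BGR2GRAY)
p,pts=line(c,g); print(p,len(pts),pts[:,0].min(),pts[:,0].max())
m=(g<45).astype(np.uint8); print("manual bolts",rig(ray(c,[(69,71),(180,32),(249,212),(154,240),(218,130),(113,162),(165,146)],.086)).round(1).tolist())
q=cover(c,g); print(q.round(0).tolist())
E
```

```text
[-0.01414888  2.1106306 ] 13 96.0 120.0
manual bolts [[-54.8, -59.5], [-80.1, 24.6], [54.0, 63.7], [79.6, -19.7], [-12.9, 44.5], [11.9, -41.1], [-0.7, 2.0]]
[[-82.0, -45.0], [-80.0, 24.0], [-64.0, -56.0], [-55.0, -61.0], [-41.0, 35.0], [-28.0, 26.0], [-13.0, 45.0], [12.0, -40.0], [55.0, 64.0], [80.0, -20.0], [-80.0, 24.0], [-64.0, -55.0], [-55.0, -61.0], [-41.0, 35.0], [-26.0, 54.0], [-13.0, 46.0], [12.0, -40.0], [80.0, -20.0], [-80.0, 24.0], [-64.0, -55.0], [-55.0, -61.0], [13.0, -41.0], [79.0, -19.0], [-64.0, -58.0], [-57.0, -63.0], [-28.0, 26.0], [-13.0, 45.0], [8.0, -37.0], [13.0, -39.0], [54.0, 75.0], [55.0, 64.0], [80.0, -21.0], [-80.0, 24.0], [-78.0, -14.0], [-64.0, -55.0], [-55.0, -61.0], [-41.0, 35.0], [-13.0, 44.0], [12.0, -40.0], [55.0, 64.0], [79.0, -20.0]]
```

Cover pose in the rig frame: centre (-0.3, 2.3) mm, line at y of about 1 to 2 mm, and angle about +0.29 rad. The bolt rectangle of 141 x 89 mm fits a 160 x 104 mm block. So nearly pure rotation is needed: tap the +y side near the +x end, then the -y side near the -x end. Now I go down beside the +x end.

Request:
apply_moves(
  translation=[
    [0, 0, 0.048],
    [0, 0, 0.096],
    [0, 0, 0.135],
    [0, -0.008, 0.138],
    [0, -0.02, 0.138],
  ],
  turn=[
    [0, 0, 0],
    [0, 0, 0],
    [0, 0, 0],
    [0, 0, 0],
    [0, 0, 0],
  ],
)

```text
time_s: 3.48
tcp_pos: [0.6219, 0.0573, 0.0645]
tool_rot: [0.0, 0.083, 0.997, 0.0]
force: [0.3, -0.3, 0.8]
width: 0.003
finger_force: 0.0
```

Request:
apply_moves(
  translation=[
    [0, -0.006, 0],
    [0, -0.012, 0],
    [0, -0.018, 0],
    [0, -0.024, 0],
    [0, -0.03, 0],
  ],
  turn=[
    [0, 0, 0],
    [0, 0, 0],
    [0, 0, 0],
    [0, 0, 0],
    [0, 0, 0],
  ],
)

```text
time_s: 4.1
tcp_pos: [0.6166, 0.0279, 0.0635]
tool_rot: [0.0, 0.084, 0.996, 0.0]
force: [1.1, 2.4, -0.4]
width: 0.002
finger_force: 1.0
```

```bash
cat >> meas.py <<'E'
M=np.array([(-70.5,-44.3),(-70.5,44.3),(70.5,44.3),(70.5,-44.3),(0,44.3),(0,-44.3)])
def fit(q):
    best=(0,9e9,None)
    for i,j in itertools.permutations(range(len(q)),2):
        for a,b in((0,2),(1,3),(0,3),(1,2),(4,5)):
            dm=M[b]-M[a]; dq=q[j]-q[i]
            if abs(np.hypot(*dq)-np.hypot(*dm))>3: continue
            th=np.arctan2(dq[1],dq[0])-np.arctan2(dm[1],dm[0]); th=(th+np.pi/2)%np.pi-np.pi/2
            if abs(th)>.45: continue
            for _ in range(3):
                R=np.array([[np.cos(th),-np.sin(th)],[np.sin(th),np.cos(th)]])
                if _==0: ct=(q[i]+q[j])/2-(R@(M[a]+M[b]))/2
                X=M@R.T+ct; D=np.linalg.norm(X[:,None]-q[None],axis=2); k=D.argmin(1); d=D.min(1); s=d<3
                if s.sum()<2: break
                A,B=M[s]-M[s].mean(0),q[k[s]]-q[k[s]].mean(0)
                th=np.arctan2((A[:,0]*B[:,1]-A[:,1]*B[:,0]).sum(),(A*B).sum())
                R=np.array([[np.cos(th),-np.sin(th)],[np.sin(th),np.cos(th)]]); ct=q[k[s]].mean(0)-R@M[s].mean(0)
            key=(s.sum(),-d[s].sum())
            if best[2] is None or key>best[:2]: best=(*key,(ct,th))
    return best
def report():
    o=monitor.get_obs(); c,g=shot(); np.savez("last.npz",**c)
    t=rig(o["tcp_pos"])[0]; print("t %.1f tcp rig"%o["time_s"],t.round(1),"z",round(o["tcp_pos"][2],4),"F rig y %.1f"%(o["force"][:2]@ry))
    try: p,pts=line(c,g); print("line y0 %.1f slope %.3f n %d %d..%d"%(p[1],p[0],len(pts),pts[:,0].min(),pts[:,0].max()))
    except Exception as e: print("no line",e)
    n,e,(ct,th)=fit(cover(c,g)); print("cover",ct.round(1),"th %.3f inl %d err %.1f"%(th,n,-e))
E
python3 -c "
from meas import *
c=dict(np.load('w2.npz')); g=cv2.cvtColor(c['pixels'],cv2.COLOR_BGR2GRAY); print(fit(cover(c,g)))
report()"
```

```text
(np.int64(6), np.float64(-0.7471927709899833), (array([-0.26099197,  1.75073119]), np.float64(0.28994806047542837)))
t 4.1 tcp rig [49.2 72.1] z 0.0635 F rig y 2.5
line y0 -36.7 slope 0.271 n 10 82..100
cover [ -0.5 -11.5] th 0.261 inl 3 err 1.6
```

Contact at about 2.5 N, and the cover has begun to turn (0.26). I continue a little.

Request:
apply_moves(
  translation=[
    [0, -0.003, 0.002],
    [0, -0.006, 0.003],
    [0, -0.009, 0.003],
    [0, -0.012, 0.003],
    [0, -0.014, 0.003],
  ],
  turn=[
    [0, 0, 0],
    [0, 0, 0],
    [0, 0, 0],
    [0, 0, 0],
    [0, 0, 0],
  ],
)

```text
time_s: 4.82
tcp_pos: [0.614, 0.0141, 0.0603]
tool_rot: [-0.0, 0.084, 0.996, -0.0]
force: [1.8, 1.7, -0.8]
width: -0.001
finger_force: 0.9
```

```bash
python3 -c "
from meas import *
report()"
```

```text
t 4.8 tcp rig [49.  58.1] z 0.0603 F rig y 2.0
line y0 8.8 slope 0.112 n 1 78..78
cover [ -3.  -18.6] th 0.165 inl 3 err 2.7meas.py:19: RankWarning: Polyfit may be poorly conditioned
  p=np.polyfit(pts[:,0],pts[:,1],1); r=abs(np.polyval(p,pts[:,0])-pts[:,1]); pts=pts[r<max(1.,2*np.median(r))]
meas.py:19: RankWarning: Polyfit may be poorly conditioned
  p=np.polyfit(pts[:,0],pts[:,1],1); r=abs(np.polyval(p,pts[:,0])-pts[:,1]); pts=pts[r<max(1.,2*np.median(r))]
meas.py:19: RankWarning: Polyfit may be poorly conditioned
  p=np.polyfit(pts[:,0],pts[:,1],1); r=abs(np.polyval(p,pts[:,0])-pts[:,1]); pts=pts[r<max(1.,2*np.median(r))]
meas.py:19: RankWarning: Polyfit may be poorly conditioned
  p=np.polyfit(pts[:,0],pts[:,1],1); r=abs(np.polyval(p,pts[:,0])-pts[:,1]); pts=pts[r<max(1.,2*np.median(r))]
```

Request:
apply_moves(
  translation=[
    [0, 0.006, 0],
    [0, 0.016, 0],
    [0, 0.03, 0],
    [0, 0.045, -0.02],
    [0, 0.05, -0.07],
  ],
  turn=[
    [0, 0, 0],
    [0, 0, 0],
    [0, 0, 0],
    [0, 0, 0],
    [0, 0, 0],
  ],
)

```text
time_s: 5.55
tcp_pos: [0.621, 0.0653, 0.129]
tool_rot: [-0.002, 0.083, 0.997, -0.0]
force: [1.3, -0.5, 0.3]
width: -0.004
finger_force: 0.0
```

Request:
apply_moves(
  translation=[
    [0, 0, -0.05],
    [0, 0, -0.075],
    [0, 0, -0.075],
    [0, 0, -0.075],
    [0, 0, -0.075],
  ],
  turn=[
    [0, 0, 0],
    [0, 0, 0],
    [0, 0, 0],
    [0, 0, 0],
    [0, 0, 0],
  ],
)

```text
time_s: 6.18
tcp_pos: [0.6217, 0.0638, 0.204]
tool_rot: [-0.001, 0.084, 0.996, -0.0]
force: [-0.5, 0.2, 0.5]
width: -0.0
finger_force: 0.0
```

```bash
sed -i 's/d.max()>45 and np.ptp(y\[w>0\])<.006/d.max()>30 and np.ptp(y[w>0])<.006/; s/if uv.min()<2 or/if uv.min()<0 or/' meas.py; python3 -W ignore -c "
from meas import *
report(); c=dict(np.load('last.npz')); g=cv2.cvtColor(c['pixels'],cv2.COLOR_BGR2GRAY); print(line(c,g)[1].round(1).tolist()); cv2.imwrite('pics/w3.png',c['pixels'])"
```

```text
t 6.2 tcp rig [ 48.3 108.4] z 0.204 F rig y 0.2
line y0 1.8 slope -0.011 n 17 88..120
cover [ -3.8 -10.6] th 0.158 inl 6 err 0.6
[[88.0, 0.8], [90.0, 0.8], [92.0, 0.8], [94.0, 0.7], [96.0, 0.7], [98.0, 0.7], [100.0, 0.7], [102.0, 0.5], [104.0, 0.6], [106.0, 0.6], [108.0, 0.6], [110.0, 0.5], [112.0, 0.4], [114.0, 0.5], [116.0, 0.5], [118.0, 0.5], [120.0, 0.5]]
```

View pics/w3.png

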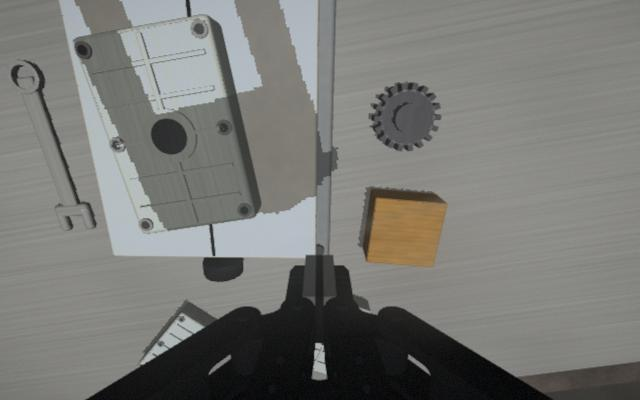

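After tap 1 the cover is at y about -12 mm relative to the line, with angle about 0.16. I now cross over for the opposite tap at the -x end of the -y side.

Request:
apply_moves(
  translation=[
    [0.023, -0.045, 0],
    [0.046, -0.09, 0],
    [0.069, -0.136, 0],
    [0.092, -0.181, 0],
    [0.114, -0.227, 0],
  ],
  turn=[
    [0, 0, 0],
    [0, 0, 0],
    [0, 0, 0],
    [0, 0, 0],
    [0, 0, 0],
  ],
)

```text
time_s: 6.9
tcp_pos: [0.4709, -0.1422, 0.2049]
tool_rot: [-0.0, 0.084, 0.996, 0.0]
force: [1.2, -0.2, 0.1]
width: -0.005
finger_force: 0.0
```

Request:
apply_moves(
  translation=[
    [0, 0, 0.045],
    [0, 0, 0.09],
    [0, 0, 0.13],
    [0, 0.006, 0.143],
    [0, 0.016, 0.143],
  ],
  turn=[
    [0, 0, 0],
    [0, 0, 0],
    [0, 0, 0],
    [0, 0, 0],
    [0, 0, 0],
  ],
)

```text
time_s: 7.52
tcp_pos: [0.4746, -0.1249, 0.062]
tool_rot: [-0.001, 0.084, 0.996, 0.0]
force: [0.3, -0.3, -0.6]
width: -0.0
finger_force: 0.0
```

```bash
python3 -W ignore -c "
from meas import *
c=dict(np.load('last.npz')); print('line -x end',rig(ray(c,[(187.5,2),(188.5,10),(211,228),(212.5,250)],.05)).round(1).tolist())
report()"
```

```text
line -x end [[-105.3, 3.5], [-99.7, 3.6], [91.0, 1.1], [115.4, -0.0]]
t 7.5 tcp rig [ -65.2 -102.2] z 0.062 F rig y -0.3
line y0 1.8 slope -0.016 n 19 -122..-86
cover [-95.8 -23.9] th -0.085 inl 2 err 0.4
```

Request:
apply_moves(
  translation=[
    [0, 0.006, 0],
    [0, 0.012, 0],
    [0, 0.018, 0],
    [0, 0.024, 0.001],
    [0, 0.029, 0.001],
  ],
  turn=[
    [0, 0, 0],
    [0, 0, 0],
    [0, 0, 0],
    [0, 0, 0],
    [0, 0, 0],
  ],
)

```text
time_s: 8.25
tcp_pos: [0.4796, -0.0964, 0.0612]
tool_rot: [-0.0, 0.084, 0.996, -0.0]
force: [-1.1, -3.2, 1.1]
width: 0.005
finger_force: 1.2
```

Request:
apply_moves(
  translation=[
    [0, 0.003, 0],
    [0, 0.006, 0],
    [0, 0.009, 0],
    [0, 0.011, 0],
    [0, 0.012, 0],
  ],
  turn=[
    [0, 0, 0],
    [0, 0, 0],
    [0, 0, 0],
    [0, 0, 0],
    [0, 0, 0],
  ],
)

```text
time_s: 8.88
tcp_pos: [0.4817, -0.0849, 0.0613]
tool_rot: [-0.0, 0.084, 0.996, 0.0]
force: [-1.3, -2.6, 0.2]
width: 0.002
finger_force: 0.9
```

```bash
python3 -W ignore -c "
from meas import *
report(); c,g=shot('top'); cv2.imwrite('pics/t2.png',cv2.resize(c['pixels'][115:270,320:460],None,fx=3.8,fy=3.8,interpolation=cv2.INTER_CUBIC))"
```

```text
t 8.9 tcp rig [-64.9 -61.6] z 0.0613 F rig y -2.7
line y0 8.9 slope -0.012 n 22 -122..-78
cover [-91.9 -21.1] th 0.122 inl 2 err 1.3
```

View pics/t2.png

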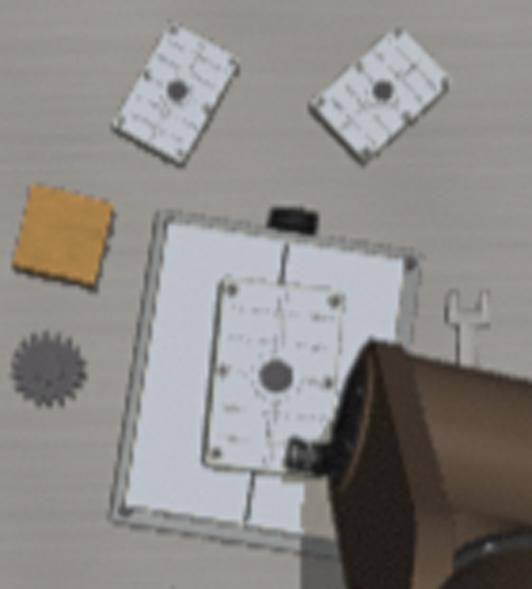

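The top crop shows the cover nearly parallel to the line, with about 0.06 rad left (cover edge from (220,280) to (205,465), line from (287,243) to (247,527)). I push 4 mm more, then back off and rise.

Request:
apply_moves(
  translation=[
    [0, 0.002, 0],
    [0, 0.004, 0],
    [0, 0.004, 0],
    [0, -0.001, 0],
    [0, -0.01, 0],
  ],
  turn=[
    [0, 0, 0],
    [0, 0, 0],
    [0, 0, 0],
    [0, 0, 0],
    [0, 0, 0],
  ],
)

```text
time_s: 9.7
tcp_pos: [0.4802, -0.0952, 0.0614]
tool_rot: [0.0, 0.084, 0.997, -0.0]
force: [0.1, -1.0, 0.3]
width: 0.003
finger_force: 0.0
```

Request:
apply_moves(
  translation=[
    [0, -0.012, 0],
    [0, -0.03, -0.01],
    [0, -0.035, -0.06],
    [0, -0.035, -0.11],
    [0, -0.035, -0.145],
  ],
  turn=[
    [0, 0, 0],
    [0, 0, 0],
    [0, 0, 0],
    [0, 0, 0],
    [0, 0, 0],
  ],
)

```text
time_s: 10.32
tcp_pos: [0.4743, -0.1307, 0.2092]
tool_rot: [0.001, 0.084, 0.996, -0.0]
force: [0.3, -0.8, -0.3]
width: 0.002
finger_force: 0.0
```

Request:
apply_moves(
  translation=[
    [-0.03, 0, 0],
    [-0.065, 0, 0],
    [-0.1, 0, 0],
    [-0.11, 0, 0],
    [-0.11, 0, 0],
  ],
  turn=[
    [0, 0, 0],
    [0, 0, 0],
    [0, 0, 0],
    [0, 0, 0],
    [0, 0, 0],
  ],
)

```text
time_s: 10.95
tcp_pos: [0.5822, -0.1484, 0.2064]
tool_rot: [-0.0, 0.084, 0.996, 0.0]
force: [-0.3, 0.0, -1.1]
width: 0.001
finger_force: 0.0
```

```bash
python3 -W ignore -c "
from meas import *
report(); c=dict(np.load('last.npz')); cv2.imwrite('pics/w4.png',c['pixels'])"
```

```text
t 10.9 tcp rig [  44.8 -107.4] z 0.2064 F rig y -0.0
line y0 6.8 slope 0.008 n 39 -110..120
cover [2.3 3.6] th 0.010 inl 6 err 1.1
```

View pics/w4.png

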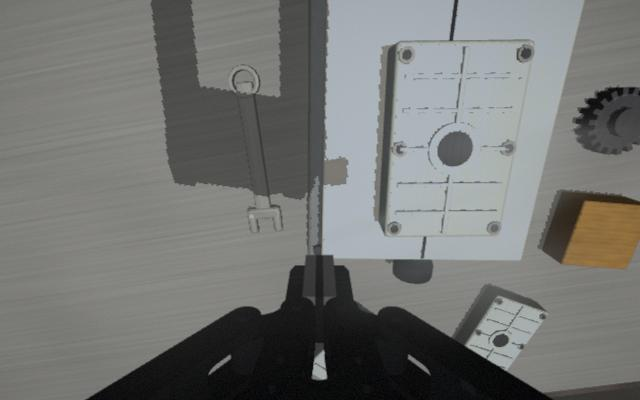

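Cover and line are now nearly parallel: hub at (456,148), line stubs at (455,20) and (424,248). To avoid parallax from the side, I check from straight above the line.

Request:
apply_moves(
  translation=[
    [-0.008, 0.03, -0.03],
    [-0.018, 0.06, -0.06],
    [-0.03, 0.09, -0.06],
    [-0.04, 0.111, -0.06],
    [-0.04, 0.111, -0.06],
  ],
  turn=[
    [0, 0, 0],
    [0, 0, 0],
    [0, 0, 0],
    [0, 0, 0],
    [0, 0, 0],
  ],
)

```text
time_s: 11.68
tcp_pos: [0.6405, -0.0438, 0.2658]
tool_rot: [-0.0, 0.083, 0.997, 0.0]
force: [0.6, -0.6, -0.9]
width: -0.004
finger_force: 0.0
```

Request:
apply_moves(
  translation=[
    [0, 0, 0],
    [0, 0, 0],
    [0, 0, 0],
    [0, 0, 0],
    [0, 0, 0],
  ],
  turn=[
    [0, 0, 0],
    [0, 0, 0],
    [0, 0, 0],
    [0, 0, 0],
    [0, 0, 0],
  ],
)

```text
time_s: 12.3
tcp_pos: [0.6405, -0.0451, 0.2663]
tool_rot: [0.0, 0.084, 0.996, -0.0]
force: [0.3, 0.1, -0.7]
width: -0.001
finger_force: 0.0
```

```bash
python3 -W ignore -c "
from meas import *
c=dict(np.load('last.npz')); print('side view by hand',rig(ray(c,[(455.5,5),(453,36),(424.5,240),(423,256)],.05)).round(1).tolist())
report(); c=dict(np.load('last.npz')); g=cv2.cvtColor(c['pixels'],cv2.COLOR_BGR2GRAY); print(line(c,g)[1].round(1).tolist()); cv2.imwrite('pics/w5.png',c['pixels'])"
```

```text
side view by hand [[-107.9, 3.9], [-85.4, 4.9], [101.2, 1.2], [119.5, 1.6]]
t 12.3 tcp rig [85.   4.2] z 0.2663 F rig y 0.2
line y0 0.8 slope 0.000 n 16 -82..120
cover [2.  2.7] th 0.010 inl 6 err 0.6
[[-82.0, 0.7], [92.0, 1.1], [94.0, 1.3], [96.0, 1.2], [98.0, 1.0], [100.0, 1.0], [102.0, 0.7], [104.0, 0.7], [106.0, 0.9], [108.0, 0.8], [110.0, 0.7], [112.0, 0.6], [114.0, 0.5], [116.0, 0.8], [118.0, 0.7], [120.0, 0.7]]
```

View pics/w5.png

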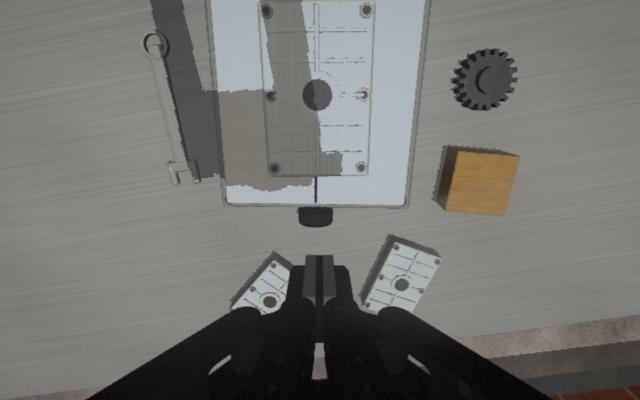

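The line comes out consistently at y = 2.2 - 0.0135x; the 6.8 was a shadow edge. The cover is then about +0.5 to +1 mm off and 0.024 rad askew, inside tolerance. One more view with both line stubs visible will settle it.

Request:
apply_moves(
  translation=[
    [0.02, 0.005, -0.03],
    [0.045, 0.01, -0.06],
    [0.045, 0.01, -0.06],
    [0.045, 0.01, -0.06],
    [0.045, 0.01, -0.06],
  ],
  turn=[
    [0, 0, 0],
    [0, 0, 0],
    [0, 0, 0],
    [0, 0, 0],
    [0, 0, 0],
  ],
)

```text
time_s: 13.02
tcp_pos: [0.5979, -0.0277, 0.3253]
tool_rot: [-0.001, 0.084, 0.996, -0.0]
force: [0.2, -0.3, 0.2]
width: -0.003
finger_force: 0.0
```

```bash
sed -i 's/-122:-72:2,72:122:2/-122:-84:2,86:122:2/; s/np.arange(-25,25,.5)/np.arange(-10,14,.5)/' meas.py; python3 -W ignore -c "
from meas import *
report(); c=dict(np.load('last.npz')); g=cv2.cvtColor(c['pixels'],cv2.COLOR_BGR2GRAY); print(line(c,g)[1][::3].round(1).tolist())
s=cv2.resize(c['pixels'][0:260,180:460],None,fx=2.2,fy=2.2,interpolation=cv2.INTER_CUBIC); cv2.imwrite('pics/w6.png',s)"
```

```text
t 13.0 tcp rig [40.1 14.2] z 0.3253 F rig y -0.2
line y0 2.2 slope -0.014 n 33 -122..120
cover [1.9 2.6] th 0.012 inl 6 err 1.2
[[-122.0, 4.0], [-116.0, 3.6], [-110.0, 3.8], [-104.0, 3.5], [-98.0, 3.5], [-92.0, 3.4], [-86.0, 3.4], [98.0, 1.0], [104.0, 0.6], [110.0, 0.6], [116.0, 0.5]]
```

View pics/w6.png

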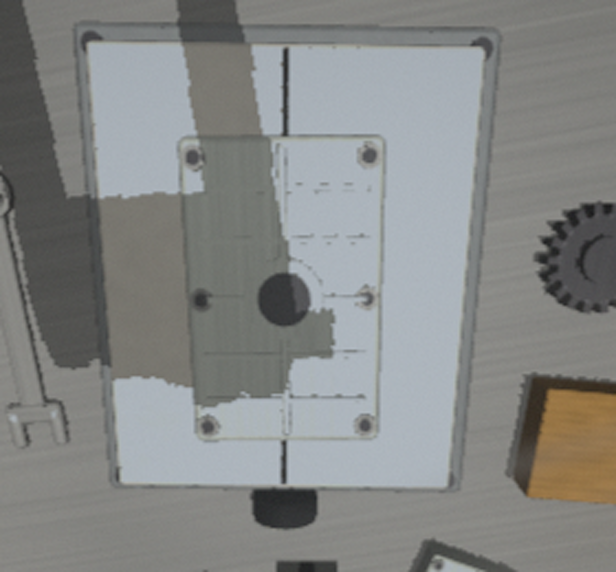

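The crop shows the cover lying between both line stubs (at (286,90) and (284,460)), about 0.4 mm off and 0.026 rad askew, with the platen at rest and the arm clear. I hand it in.

```bash
python3 -c "
from bench import manip
print(manip.job_done())"
```

```text
the job is handed in; nothing more can be done
None
```

I handed the job in after two taps: the last camera check put the cover about 0.4 mm off the scribed line and 0.026 rad askew, with the platen floating free and the arm clear, but no verdict came back.

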